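Let the wound tube mixer run back

ROBOT

A 7-joint arm with a two-finger parallel gripper is mounted at the origin on the work surface. World frame = base frame: x ahead of the robot, y to its left, z up, the work surface at z = 0. Lengths are in m, angles in degrees, forces in N, time in s.
With the tool pointing down it reaches from about 0.425 to 0.875 m from the base axis. Payload 4.7 kg.
Tool frame: the origin (TCP) lies at the centre of the arm's flange, where the gripper is bolted on; the fingertips stand 182 mm ahead of it and the grasp point (between the pads) lies 164 mm ahead of it; z points along the fingers, x is the direction in which the jaws open and shut, and the axes are right-handed (so a half turn about z gives the same grasp; the last joint's range is limited). The gripper opens to 87 mm and grips with 3 to 60 N. Pads are 19 mm wide; open, the fingers measure 117 mm over their backs; the gripper's body (75 mm by 190 mm) begins 51 mm behind the grasp point.
Start: joints at [-74.192, 18.392, -4.016, 83.108, 1.295, 78.541, -3.26], TCP at [0.168, 0.628, 0.405] pointing down, gripper open.
Joint ranges: [-163.93, 163.93], [-17.29, 119.83], [-79.2, 71.16], [3.27, 140.29], [-89.18, 269.18], [5.43, 117.66], [-154.24, 154.24]. Speed limits (degrees/s): [147.25, 147.25, 180, 180, 180, 180, 180].

INTERFACE

Orientations are given as [roll, pitch, yaw] about the fixed x, y, z axes, in that order (R = Rz(yaw) Ry(pitch) Rx(roll)).
In Python, from cell import env gives the robot as it stands. The module is installed in compiled form; this text tells all that it offers.
- The arm moves only by the tool carry_out, never from a script. Its argument "increments" is a list of rows, each a list of 5 numbers: the shift along the world's x, y, z in m, then the turn about the world's z in degrees, then the gripper's target within -1 to 1 (shut at 1, half-way at 0, fully open at -1). In form: [[dx, dy, dz, spin, jaw], ...]. A call has 1 to 20 rows; each row is the pose to reach, as a shift and turn from the pose commanded when the call began; what a row does not reach only later rows make up. A row lasts 1/10 s, in which the tool goes at most 50 mm and 8.59 degrees, less where a joint would pass 70% of its speed; a pose out of reach is approached as far as the arm can. A call with a gripper value outside its range is refused whole. The fingers move at their own pace and stop on an object; "grip_force" is the grip in N (left out, the last holds). Time passes only in rows, so rows that repeat a pose let the fingers close. It gives the time, the measured TCP pose, the force and the opening at its end, in the units of the state.
- env.get_obs(): the state, without advancing time (a new reading comes with each control period).
- env.read_camera(name): name is "scene" or "top" or "wrist"; returns (picture, depth): 420x560x3 uint8, red, green, blue; 420x560 float32, m along the optical axis (not along the pixel's ray), 0 where there is no reading.
- env.get_calibration(name): a dict with "K" (3x3 intrinsics, pixels), "k1" (the pictures are not rectified: a ray, as slopes to the right and down, at radius r is drawn at 1 + k1 r^2 times it, then the intrinsics apply), "camera_from_world" (4x4, takes a point from world to camera coordinates); the wrist camera has in their place "T_tool_cam" (4x4, takes a point from camera to tool coordinates, whose origin is the TCP and whose axes are the tool frame's). Camera axes: x right, y down, z forward; pixel columns grow to the right and rows downward; lengths in m; the calibration is good to about 2 mm. A picture is of the moment at which its call begins: read the wrist's pose just before it. get_calibration takes no time and is no camera call.
- env.sign_off(): hands the job in, once; it reports no verdict.
The state is a dict: "time_s": time; "qpos": joint angles; "joint_velocities": joint speeds; "effort": joint torques, N m; "tool_pos": TCP position; "tool_rot": TCP orientation; "force": force on the tool from outside, world axes, zero at the start; "wrist_torque": the same for the moment, N m; "grip_width": finger opening in m.
Only numpy, scipy, OpenCV 4.12 (cv2) and the standard library are available. Lean on these libraries where they do the work, as an engineer would, in place of code of your own. Each camera call takes 0.05 s, during which the arm holds its last target.

TASK

Two hand-wound tube mixers stand on the lab bench, held by their ratchet pawls. On the purple one, lift the pawl clear of the toothed wheel by its red bar, keep it up until the spring has turned the drum all the way back to its stop (white stripe on top), then let the pawl drop back into the teeth and let go. Leave the green mixer's drum locked where it is.

Things in the scene. Friction and masses are not known exactly. Their poses are not given: they have to be found in the camera images.
- purple_pawl_grip (a point): Pinch point on the axis of the red round bar (14 mm diameter, along this y, free 20 mm each way) of the pawl on the mixer with the purple drum; 162 mm above the bench when down. Under the bar is only a 14 mm base plate; wheel top is at 130 mm, drum top 143 mm, both on the -y side. Pawl down: z up, x level towards the pivot, whose axis lies along y, 115 mm in +x and 24 mm in -z from here.
- purple_pawl (a joint): Purple mixer's pawl angle, rad: 0 down in the teeth, grows as the red bar is lifted in an arc about the pivot, at most 1.0. Clear of the teeth from 0.2; 0.4 lifts the bar 43 mm. About 1 N at the bar lifts it; let go, it falls by its own weight (about 120 g). Dropped early, it catches the next tooth (one every 0.31 rad).
- purple_drum (a joint): Purple drum's angle, rad: 0 is turned back against its stop (white stripe along the drum on top), grows as wound; starts between 0.9 and 2.7. With the pawl lifted a spring turns it back by itself at 0.8 to 1.5 rad/s, its top moving towards the pivot side, in at most 4 s. At 0 the pawl drops fully between two teeth.
- green_mark (a point): Middle of the white stripe on the green mixer's drum, 58 mm from its axle, which is level and 85 mm above the bench. That mixer is otherwise the same as the purple one. The point moves only if the green drum turns, which it must not.

How it is judged:
By the outcome, as a careful person would: the job done as asked, in the order asked, and still so for the second after the job is handed in, with the robot touching nothing.
It also fails if it takes over 32 s, if anything falls off the work surface, if the arm or the gripper's body presses on something with over 40 N, if the wrist force passes 120 N, or if a joint passes its speed limit or range.

## Working session

There is one attempt and no reset: what is moved stays moved. The work goes in short steps, Python scripts to look and compute and a tool call to move; the robot and the scene stay as the last step left them, time stands still between calls to the robot, and variables do not carry over. Pictures are saved under pics/ and viewed, and the job is handed in when it is done.

Besides the shell and the picture viewer there is one more tool, called after "Emit:" as name(argument=value, ...) on one line, values as JSON. carry_out: Moves the arm, as the interface text tells. Its arguments: {"type":"object","properties":{"increments":{"type":"array"},"grip_force":{"type":"number"}},"required":["increments"]}

```bash
mkdir -p pics; python3 - <<'E'
from cell import env
import cv2, numpy as np
o=env.get_obs(); print({k:np.round(v,3).tolist() for k,v in o.items()})
for n in ("scene","top"):
    p,d=env.read_camera(n); cv2.imwrite(f"pics/{n}0.png",p[:,:,::-1]); np.savez(f"pics/{n}0.npz",p=p,d=d)
    c=env.get_calibration(n); print(n,{k:np.round(v,3).tolist() for k,v in c.items()})
print(env.get_calibration("wrist"))
E
```

```text
{'time_s': 0.0, 'qpos': [-74.193, 18.44, -4.014, 83.174, 1.295, 78.542, -3.26], 'joint_velocities': [-0.089, 0.064, -0.006, -0.139, 0.007, -0.005, -0.038], 'effort': [0.001, -49.128, -0.403, -31.254, -0.064, 0.044, 0.0], 'tool_pos': [0.168, 0.628, 0.404], 'tool_rot': [179.994, 0.111, 75.001], 'force': [-0.085, 1.041, -0.037], 'wrist_torque': [0.02, -0.05, -0.01], 'grip_width': 0.087}
scene {'K': [[474.598, 0.0, 276.735], [0.0, 474.598, 207.297], [0.0, 0.0, 1.0]], 'k1': 0.034, 'camera_from_world': [[-0.408, 0.913, 0.002, 0.186], [0.514, 0.231, -0.826, -0.156], [-0.754, -0.336, -0.564, 1.267], [0.0, 0.0, 0.0, 1.0]]}
top {'K': [[491.471, 0.0, 276.846], [0.0, 491.471, 206.642], [0.0, 0.0, 1.0]], 'k1': -0.126, 'camera_from_world': [[-0.012, -1.0, 0.011, 0.04], [-0.993, 0.011, -0.116, 0.614], [0.116, -0.012, -0.993, 0.828], [0.0, 0.0, 0.0, 1.0]]}
{'K': array([[365.57870524,   0.        , 277.60338556],
       [  0.        , 365.57870524, 205.61792672],
       [  0.        ,   0.        ,   1.        ]]), 'k1': -0.06998278372695341, 'T_tool_cam': array([[ 9.99999737e-01, -4.25130279e-04, -5.87306491e-04,
        -1.78639059e-04],
       [ 5.74771867e-04,  9.58598028e-01,  2.84762166e-01,
        -7.79736188e-02],
       [ 4.41929825e-04, -2.84762429e-01,  9.58598020e-01,
         2.03846560e-02],
       [ 0.00000000e+00,  0.00000000e+00,  0.00000000e+00,
         1.00000000e+00]])}
```

View pics/scene0.png

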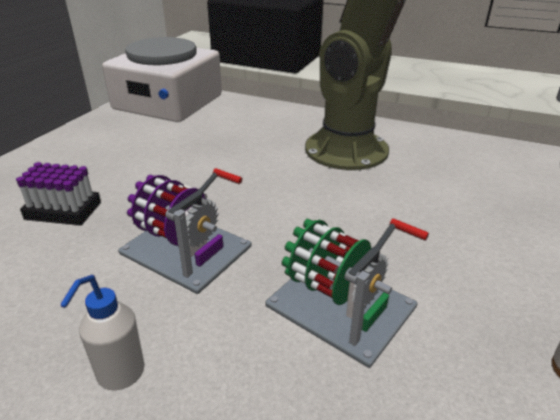

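View pics/top0.png

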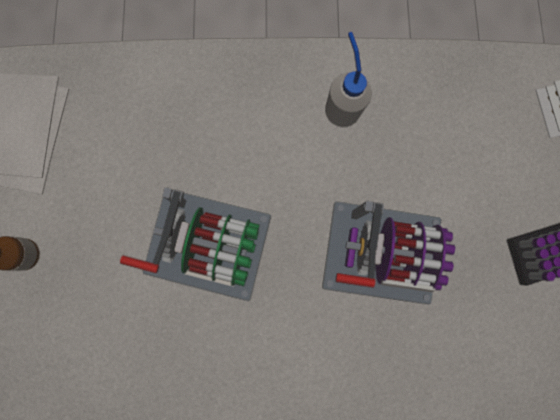

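```bash
cat > h.py <<'E'
import numpy as np, cv2
from cell import env
def undist(n,uv):
    c=env.get_calibration(n);K=c["K"];k=c["k1"]
    q=(np.atleast_2d(uv).astype(float)-K[:2,2])/[K[0,0],K[1,1]]; s=q.copy()
    for _ in range(20): s=q/(1+k*(s**2).sum(1,keepdims=True))
    return s
def rays(n,uv):
    M=env.get_calibration(n)["camera_from_world"];R=M[:3,:3];t=M[:3,3]
    s=undist(n,uv); return -R.T@t, np.c_[s,np.ones(len(s))]@R
def onplane(n,uv,z):
    C,D=rays(n,uv); return C+D*((z-C[2])/D[:,2])[:,None]
def withdepth(n,uv,d):
    C,D=rays(n,uv); return C+D*np.asarray(d)[:,None]
def redmask(p):
    h=cv2.cvtColor(p,cv2.COLOR_RGB2HSV)
    return (((h[...,0]<8)|(h[...,0]>172))&(h[...,1]>180)&(h[...,2]>110)).astype(np.uint8)
E
python3 - <<'E'
from h import *
for n in("top","scene"):
    f=np.load(f"pics/{n}0.npz");p,d=f["p"],f["d"]
    N,L,S,C=cv2.connectedComponentsWithStats(redmask(p))
    for i in range(1,N):
        if S[i,4]<60: continue
        v,u=np.where(L==i); uv=np.c_[u,v]
        P=withdepth(n,uv,d[v,u]); X=onplane(n,uv,0.162)
        (cx,cy),(w,h),a=cv2.minAreaRect(uv.astype(np.float32))
        b=cv2.boxPoints(((cx,cy),(w,h),a)); b=b[np.argsort(b[:,0])]
        e=np.array([b[:2].mean(0),b[2:].mean(0)])
        E=onplane(n,e,0.162)
        dd=E[0]-E[1]
        print(n,S[i],"c",C[i].round(1),"rect",round(w),round(h),"depth med",np.median(P,0).round(4),"plane ctr",E.mean(0).round(4),"ends",E.round(4).tolist(),"len",np.linalg.norm(dd).round(4),"yaw y",np.degrees(np.arctan2(dd[1],dd[0])).round(1))
E
```

```text
top [121 257  36  14 170] c [138.6 263.6] rect 36 6 depth med [0.5161 0.24   0.1695] plane ctr [0.5165 0.2421 0.162 ] ends [[0.5236, 0.2686, 0.162], [0.5094, 0.2155, 0.162]] len 0.055 yaw y 75.1
top [337 274  37  12 196] c [355.9 279.7] rect 37 6 depth med [ 0.4896 -0.0802  0.1692] plane ctr [ 0.4896 -0.0797  0.162 ] ends [[0.4946, -0.0527, 0.162], [0.4846, -0.1068, 0.162]] len 0.055 yaw y 79.6
scene [215 170  25  12 117] c [227.5 175.5] rect 26 5 depth med [ 0.4965 -0.0755  0.1666] plane ctr [ 0.4906 -0.0816  0.162 ] ends [[0.4871, -0.1079, 0.162], [0.4941, -0.0554, 0.162]] len 0.0529 yaw y -97.6
scene [392 220  35  19 211] c [409.8 228.9] rect 37 6 depth med [0.5232 0.2434 0.1672] plane ctr [0.5153 0.2397 0.162 ] ends [[0.5072, 0.2131, 0.162], [0.5234, 0.2663, 0.162]] len 0.0556 yaw y -106.9
```

Emit:
carry_out(increments=[[0.03,-0.03,0.01,-4,-1],[0.06,-0.06,0.02,-8,-1],[0.09,-0.09,0.03,-13,-1],[0.12,-0.12,0.03,-18,-1],[0.155,-0.155,0.03,-23,-1],[0.19,-0.19,0.03,-28,-1],[0.22,-0.225,0.03,-33,-1],[0.25,-0.26,0.03,-38,-1],[0.275,-0.3,0.03,-43,-1],[0.285,-0.345,0.03,-48,-1],[0.29,-0.39,0.03,-53,-1],[0.295,-0.435,0.03,-58,-1],[0.3,-0.48,0.03,-63,-1],[0.305,-0.525,0.03,-68,-1],[0.31,-0.57,0.03,-72,-1],[0.315,-0.615,0.03,-76,-1],[0.32,-0.66,0.03,-80,-1],[0.322,-0.69,0.03,-84,-1],[0.322,-0.708,0.03,-84,-1],[0.322,-0.708,0.03,-84,-1]], grip_force=12)

```text
time_s: 2.1
tool_pos: [0.4897, -0.0833, 0.4347]
tool_rot: [180.0, 0.0, -9.3]
force: [0.6, 0.5, 0.3]
grip_width: 0.0867
```

```bash
python3 - <<'E'
from h import *
from scipy.spatial.transform import Rotation as Rn
o=env.get_obs(); print(o["time_s"],o["tool_pos"],o["tool_rot"],o["grip_width"],o["force"])
p,d=env.read_camera("wrist"); cv2.imwrite("pics/w1.png",p[:,:,::-1]); 
c=env.get_calibration("wrist"); R=Rn.from_euler("xyz",o["tool_rot"],degrees=True).as_matrix()
T=np.eye(4);T[:3,:3]=R;T[:3,3]=o["tool_pos"];W=T@c["T_tool_cam"]
np.savez("pics/w1.npz",p=p,d=d,W=W)
N,L,S,C=cv2.connectedComponentsWithStats(redmask(p))
for i in range(1,N):
    if S[i,4]<150: continue
    v,u=np.where(L==i)
    (cx,cy),(w,h),a=cv2.minAreaRect(np.c_[u,v].astype(np.float32))
    b=cv2.boxPoints(((cx,cy),(w,h),a)); ds=np.linalg.norm(b[1]-b[0]),np.linalg.norm(b[2]-b[1])
    e=np.array([(b[0]+b[1])/2,(b[2]+b[3])/2]) if ds[0]<ds[1] else np.array([(b[1]+b[2])/2,(b[3]+b[0])/2])
    s=undist("wrist",e); D=np.c_[s,np.ones(2)]@W[:3,:3].T; E=W[:3,3]+D*((0.162-W[2,3])/D[:,2])[:,None]
    sp=undist("wrist",np.c_[u,v]); P=W[:3,3]+(np.c_[sp,np.ones(len(sp))]@W[:3,:3].T)*d[v,u][:,None]
    dd=E[0]-E[1]
    print(S[i],C[i].round(1),"ends px",e.round(1).tolist(),"E",E.round(4).tolist(),"ctr",E.mean(0).round(4),"len",np.linalg.norm(dd).round(4),"yaw",np.degrees(np.arctan2(dd[1],dd[0])).round(1),"depthmed",np.median(P,0).round(4))
p,d=env.read_camera("top"); cv2.imwrite("pics/top1.png",p[:,:,::-1])
E
```

```text
2.1 [ 0.4897208  -0.08331359  0.43466489] [ 1.79954507e+02  6.57835973e-03 -9.32920380e+00] 0.08669936769548323 [0.62999352 0.50728971 0.25390198]
[ 268  167   18   79 1298] [276.6 205. ] ends px [[276.5, 167.0], [276.5, 245.0]] E [[0.4942, -0.0527, 0.162], [0.4846, -0.1107, 0.162]] ctr [ 0.4894 -0.0817  0.162 ] len 0.0587 yaw 80.6 depthmed [ 0.49   -0.0781  0.1677]
[296 260   8  28 198] [299.5 273.7] ends px [[299.5, 260.0], [299.5, 287.0]] E [[0.4997, -0.1256, 0.162], [0.4964, -0.1482, 0.162]] ctr [ 0.498  -0.1369  0.162 ] len 0.0229 yaw 81.7 depthmed [ 0.4973 -0.1596  0.1177]
[322 268   9  22 153] [326.6 278.8] ends px [[326.0, 268.0], [326.0, 289.0]] E [[0.5186, -0.1355, 0.162], [0.5164, -0.1534, 0.162]] ctr [ 0.5175 -0.1444  0.162 ] len 0.018 yaw 83.0 depthmed [ 0.5197 -0.1602  0.1336]
```

View pics/w1.png

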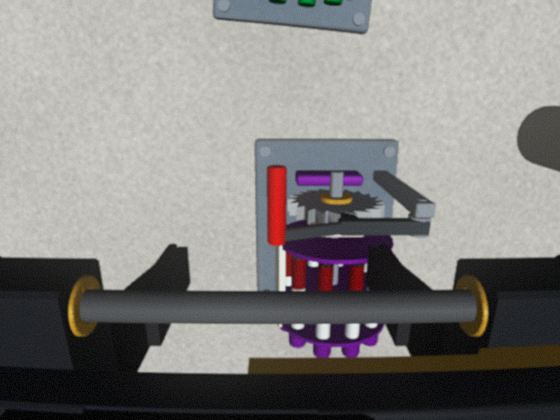

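```bash
python3 - <<'E'
from h import *
o=env.get_obs(); print(o["time_s"],o["tool_pos"],o["tool_rot"],o["joint_velocities"].round(1))
E
```

```text
2.2 [ 0.49016801 -0.0794157   0.43452054] [-1.79962429e+02  3.37876829e-02 -8.98862747e+00] [-1.  -0.  -1.5 -0.  -0.1  0.1  0. ]
```

View pics/top1.png

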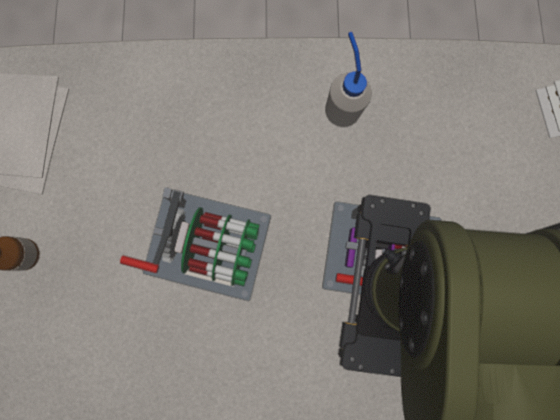

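Emit:
carry_out(increments=[[0,0.003,-0.02,0,-1],[0,0.003,-0.045,0,-1],[0,0.003,-0.07,0,-1],[0,0.003,-0.09,0,-1],[0,0.003,-0.1,0,-1],[0,0.003,-0.108,0,-1],[0,0.003,-0.108,0,-1],[0,0.003,-0.108,0,-1]], grip_force=12)

```text
time_s: 3.0
tool_pos: [0.4906, -0.0768, 0.3275]
tool_rot: [-180.0, -0.1, -9.0]
force: [-0.6, -1.0, 0.2]
grip_width: 0.0868
```

```bash
python3 - <<'E'
from h import *
o=env.get_obs(); print(o["time_s"],o["tool_pos"],o["tool_rot"],o["force"])
p,d=env.read_camera("wrist"); q,_=env.read_camera("scene")
cv2.imwrite("pics/w2.png",cv2.resize(p,None,fx=1,fy=1)[:,:,::-1]); cv2.imwrite("pics/s2.png",cv2.resize(q[60:330,60:420],None,fx=2.2,fy=2.2)[:,:,::-1])
E
```

```text
3.0 [ 0.49064837 -0.07684339  0.32747476] [-1.79988327e+02 -6.54213033e-02 -8.96780419e+00] [-0.601067   -1.00626794  0.16181659]
```

View pics/w2.png

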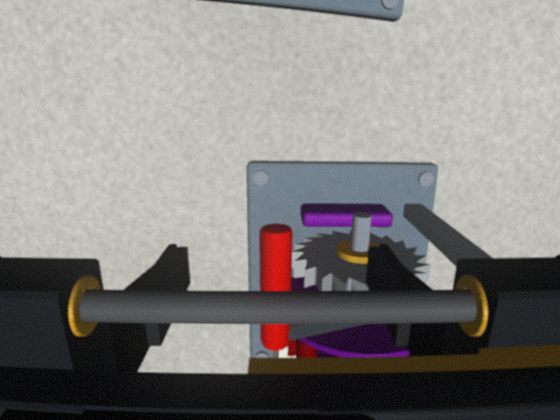

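View pics/s2.png

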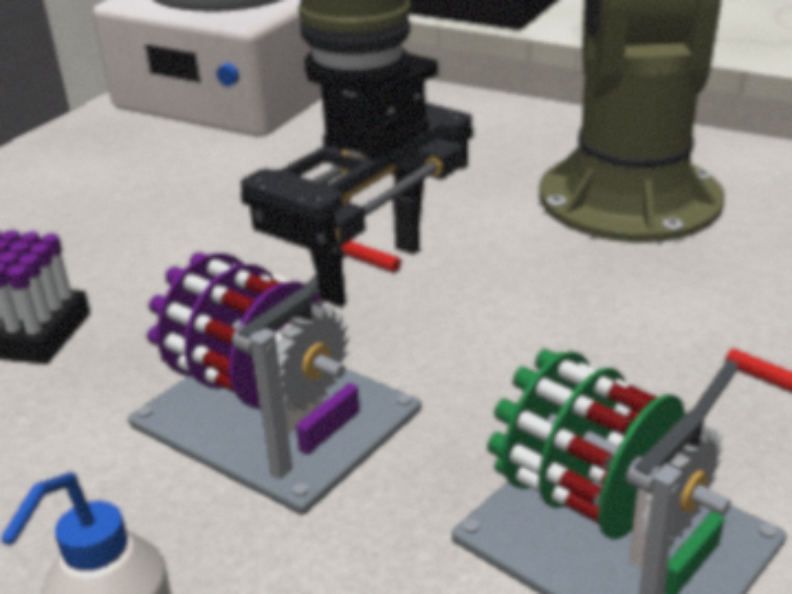

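Emit:
carry_out(increments=[[0,0,0,0,1],[0,0,0,0,1],[0,0,0,0,1],[0,0,0,0,1],[0,0,0,0,1],[0,0,0,0,1],[0,0,0,0,1],[0,0,0,0,1]], grip_force=12)

```text
time_s: 3.9
tool_pos: [0.4902, -0.0771, 0.3268]
tool_rot: [180.0, -0.0, -9.0]
force: [-1.3, -0.6, -0.3]
grip_width: 0.031
```

Emit:
carry_out(increments=[[0,0,0,0,1],[0,0,0,0,1],[0,0,0,0,1],[0,0,0,0,1],[0,0,0,0,1]])

```text
time_s: 4.4
tool_pos: [0.49, -0.0771, 0.3267]
tool_rot: [-180.0, 0.1, -9.0]
force: [-2.5, -0.2, 1.5]
grip_width: 0.0136
```

Emit:
carry_out(increments=[[0.0013,-0.0002,0.0058,0,1],[0.003,-0.0005,0.0114,0,1],[0.005,-0.0008,0.0169,0,1],[0.007,-0.0011,0.0224,0,1],[0.0095,-0.0015,0.0277,0,1],[0.012,-0.0019,0.0329,0,1],[0.015,-0.0024,0.0379,0,1],[0.0182,-0.0029,0.0429,0,1],[0.0195,-0.0031,0.0448,0,1],[0.0195,-0.0031,0.0448,0,1]])

```text
time_s: 5.4
tool_pos: [0.5089, -0.0803, 0.3724]
tool_rot: [-180.0, 0.2, -9.0]
force: [-9.5, 0.4, 5.2]
grip_width: 0.0137
```

```bash
python3 - <<'E'
from h import *
o=env.get_obs(); print(o["time_s"],o["tool_pos"],o["force"],o["grip_width"])
p,d=env.read_camera("wrist"); q,_=env.read_camera("scene")
cv2.imwrite("pics/w3.png",p[:,:,::-1]); cv2.imwrite("pics/s3.png",cv2.resize(q[60:330,60:420],None,fx=2.2,fy=2.2)[:,:,::-1])
E
```

```text
5.4 [ 0.50892638 -0.08026234  0.37240674] [-9.51866581  0.42614347  5.18958043] 0.013671934586752182
```

View pics/s3.png

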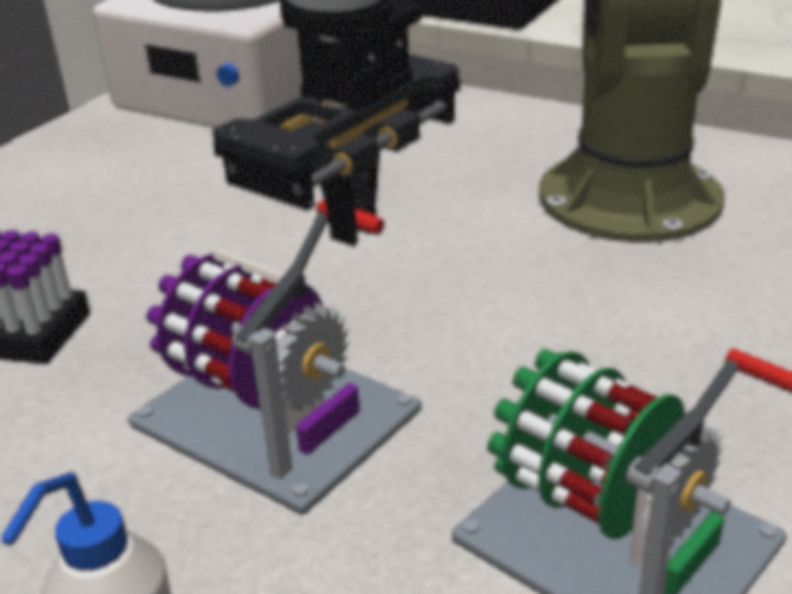

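Emit:
carry_out(increments=[[0,0,0,0,1],[0,0,0,0,1],[0,0,0,0,1],[0,0,0,0,1],[0,0,0,0,1],[0,0,0,0,1],[0,0,0,0,1],[0,0,0,0,1],[0,0,0,0,1],[0,0,0,0,1],[0,0,0,0,1],[0,0,0,0,1],[0,0,0,0,1],[0,0,0,0,1],[0,0,0,0,1],[0,0,0,0,1],[0,0,0,0,1],[0,0,0,0,1],[0,0,0,0,1],[0,0,0,0,1]])

```text
time_s: 7.5
tool_pos: [0.5088, -0.0802, 0.3721]
tool_rot: [-180.0, 0.2, -9.0]
force: [-9.2, 2.1, 5.0]
grip_width: 0.0133
```

```bash
python3 - <<'E'
from h import *
q,_=env.read_camera("scene")
cv2.imwrite("pics/s4.png",cv2.resize(q[60:330,60:420],None,fx=2.2,fy=2.2)[:,:,::-1])
E
```

Emit:
carry_out(increments=[[0,0,0,0,1],[0,0,0,0,1],[0,0,0,0,1],[0,0,0,0,1],[0,0,0,0,1],[0,0,0,0,1],[0,0,0,0,1],[0,0,0,0,1],[0,0,0,0,1],[0,0,0,0,1],[0,0,0,0,1],[0,0,0,0,1],[0,0,0,0,1],[0,0,0,0,1],[0,0,0,0,1],[0,0,0,0,1],[0,0,0,0,1],[0,0,0,0,1],[0,0,0,0,1],[0,0,0,0,1]])

```text
time_s: 9.55
tool_pos: [0.5088, -0.0802, 0.3721]
tool_rot: [-180.0, 0.2, -9.0]
force: [-8.8, 1.4, 4.5]
grip_width: 0.0133
```

```bash
python3 - <<'E'
from h import *
o=env.get_obs(); print(o["time_s"],o["tool_pos"],o["force"],o["grip_width"])
q,_=env.read_camera("scene")
a=cv2.imread("pics/s4.png"); b=cv2.resize(q[60:330,60:420],None,fx=2.2,fy=2.2)[:,:,::-1]
cv2.imwrite("pics/s5.png",b)
print(cv2.absdiff(a,b).astype(float)[200:440,120:420].mean(), cv2.absdiff(cv2.imread("pics/s3.png"),b).astype(float)[200:440,120:420].mean())
E
```

```text
9.55 [ 0.50876878 -0.08023805  0.37214057] [-8.76858239  1.35551676  4.53482281] 0.013302695229565389
1.142212962962963 10.632824074074074
```

View pics/s5.png

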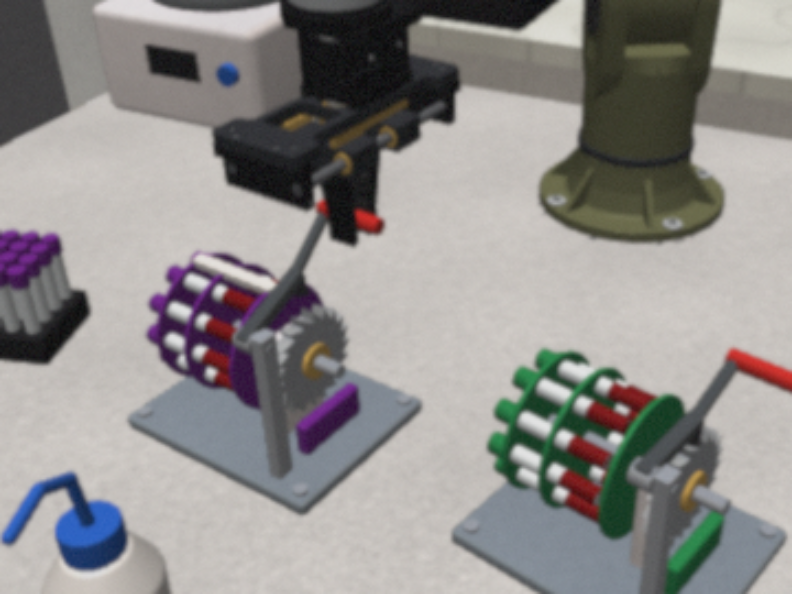

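Emit:
carry_out(increments=[[-0.0045,0.0007,-0.0069,0,1],[-0.0075,0.0012,-0.0119,0,1],[-0.01,0.0016,-0.0171,0,1],[-0.0125,0.002,-0.0224,0,1],[-0.0145,0.0023,-0.0279,0,1],[-0.0165,0.0026,-0.0334,0,1],[-0.018,0.0029,-0.039,0,1],[-0.0195,0.0031,-0.0448,0,1],[-0.0195,0.0031,-0.0448,0,1],[-0.0195,0.0031,-0.0448,0,1]])

```text
time_s: 10.6
tool_pos: [0.4901, -0.0771, 0.327]
tool_rot: [-180.0, 0.1, -9.0]
force: [-5.7, 1.4, 0.4]
grip_width: 0.0137
```

Emit:
carry_out(increments=[[0,0,0,0,-1],[0,0,0,0,-1],[0,0,0,0,-1],[0,0,0,0,-1],[0,0,0,0,-1],[0,0,0,0,-1],[0,0,0,0,-1],[0,0,0,0,-1],[0,0,0,0,-1],[0,0,0,0,-1],[0,0,0,0,-1],[0,0,0,0,-1]])

```text
time_s: 11.8
tool_pos: [0.4903, -0.0772, 0.3268]
tool_rot: [180.0, -0.0, -9.0]
force: [1.6, -0.4, -0.0]
grip_width: 0.0867
```

```bash
python3 - <<'E'
from h import *
o=env.get_obs(); print(o["time_s"],o["tool_pos"],o["force"],o["grip_width"])
p,d=env.read_camera("wrist");q,_=env.read_camera("scene")
cv2.imwrite("pics/w6.png",p[:,:,::-1])
cv2.imwrite("pics/s6.png",cv2.resize(q[60:330,60:420],None,fx=2.2,fy=2.2)[:,:,::-1])
E
```

```text
11.8 [ 0.49025278 -0.07715058  0.32680141] [ 1.64249409 -0.36740484 -0.04859902] 0.08669872672072078
```

View pics/s6.png

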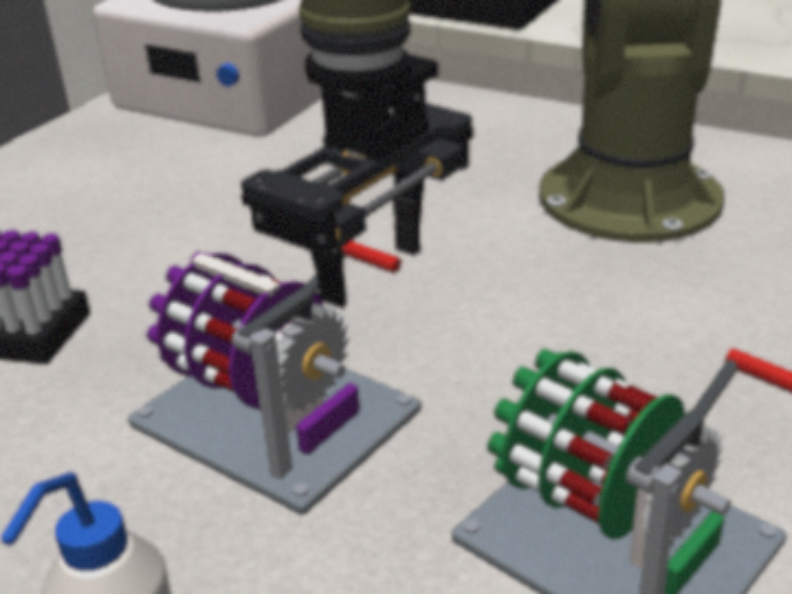

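View pics/w6.png

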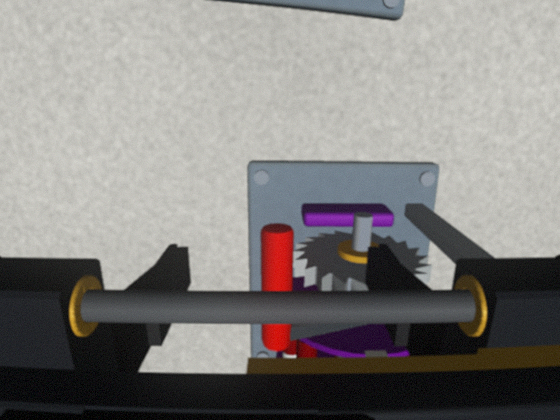

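The pawl is back at its starting spot: the bar sits at col 276, rows 226–348 in the wrist view, as before the lift. The white stripe is on top and the jaws are clear. Next I'll retreat straight up.

Emit:
carry_out(increments=[[0,0,0.015,0,-1],[0,0,0.035,0,-1],[0,0,0.06,0,-1],[0,0,0.09,0,-1],[0,0,0.11,0,-1],[0,0,0.12,0,-1],[0,0.04,0.12,0,-1],[0,0.08,0.12,0,-1],[0,0.12,0.12,0,-1],[0,0.15,0.12,0,-1],[0,0.15,0.12,0,-1],[0,0.15,0.12,0,-1],[0,0.15,0.12,0,-1]])

```text
time_s: 13.2
tool_pos: [0.4903, 0.0715, 0.4464]
tool_rot: [179.9, 0.0, -9.1]
force: [0.4, -1.2, -0.4]
grip_width: 0.087
```

```bash
python3 - <<'E'
from h import *
o=env.get_obs(); print(o["time_s"],o["tool_pos"],o["force"],o["grip_width"])
q,_=env.read_camera("scene");t,_=env.read_camera("top")
b=cv2.resize(q[60:330,60:420],None,fx=2.2,fy=2.2)[:,:,::-1]
cv2.imwrite("pics/s7.png",b);cv2.imwrite("pics/t7.png",t[:,:,::-1])
f=np.load("pics/scene0.npz")["p"]
print("green diff",cv2.absdiff(f,q)[210:350,270:420].astype(float).mean(),"table diff",cv2.absdiff(f,q)[350:410,170:260].astype(float).mean())
for n,im in(("before",f),("after",q)):
    N,L,S,C=cv2.connectedComponentsWithStats(redmask(im))
    for i in range(1,N):
        if S[i,4]>100: print(n,S[i],C[i].round(2))
E
```

```text
13.2 [0.49031712 0.07154543 0.44639829] [ 0.3860766  -1.16086316 -0.37903983] 0.08698389270154532
green diff 5.747809523809524 table diff 7.584938271604938
before [215 170  25  12 117] [227.47 175.45]
before [392 220  35  19 211] [409.76 228.9 ]
after [215 170  25  12 115] [227.57 175.53]
after [392 220  35  19 216] [409.74 228.96]
```

View pics/s7.png

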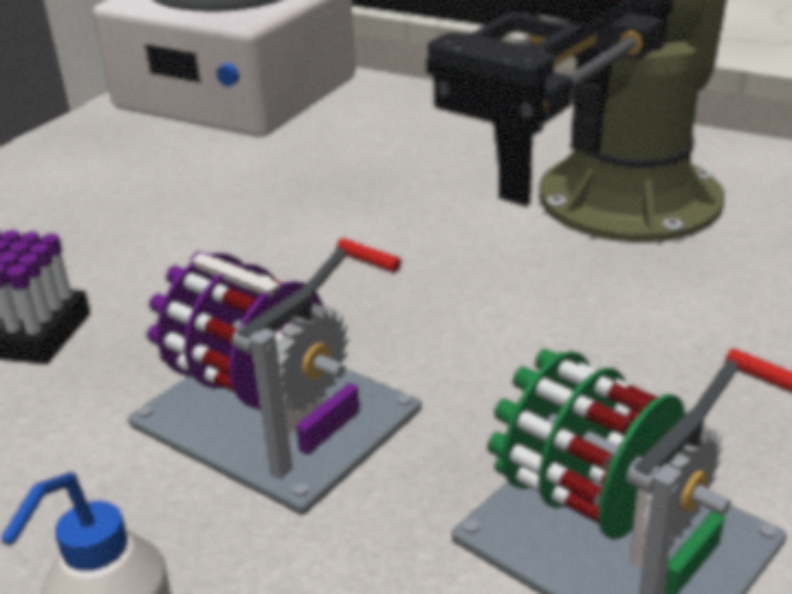

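The final scene view shows the purple stripe on top (s7 px ~235,272). The red bar's centroid is within 0.15 px of where it started, so the pawl is fully down. The green mixer is unchanged, and the gripper is clear of everything.

```bash
python3 -c "
from cell import env
print(env.sign_off())"
```

```text
the job is handed in; nothing more can be done
None
```

The purple mixer's drum is back at its stop with the pawl down in the teeth, and the job is handed in at about 13 s. No verdict was reported.

- **What I did:** I pinched the red bar with 12 N and lifted it about 45 mm along its arc (about 0.42 rad). I held it up for about 4 s, then lowered it back along the same arc, opened the jaws and moved clear.
- **Purple mixer:** The white stripe is on top, and the drum looked the same in two pictures about 2 s apart while the pawl was still up. After release, the bar is within 0.15 pixels of its starting position in the scene picture, so the pawl is fully down.
- **Green mixer:** Its bar has not moved either. The picture around its drum differs from the first one by no more than camera noise (5.7 against 7.6 on bare table), so the drum stayed where it was.
- **Forces:** The highest reading between moves was about 11 N at the wrist, from a slight mismatch with the arc while the pawl was held up.

None of the checks failed or disagreed.

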